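Close the tablet tin with its nested lids, then lift off the outer lid alone

ROBOT

A 7-joint arm with a two-finger parallel gripper is mounted at the origin on the work surface. World frame = base frame: x ahead of the robot, y to its left, z up, the work surface at z = 0. Lengths are in m, angles in rad, forces in N, time in s.
With the tool pointing down it reaches from about 0.425 to 1.025 m from the base axis. Payload 9.4 kg.
Tool frame: the origin (TCP) lies at the very end of the fingers, on their centre line; the grasp point (between the pads) lies 19 mm behind it; z points along the fingers, y is the line along which they close (so a half turn about z gives the same grasp; the last joint's range is limited). The gripper opens to 93 mm and grips with 3 to 60 N. Pads are 15 mm wide; open, the fingers measure 128 mm over their backs; the gripper's body (75 mm by 188 mm) begins 65 mm behind the grasp point.
Start: joints at [-1.225, 0.599, -0.003, 1.599, 0.002, 0.943, -0.08], TCP at [0.297, 0.661, 0.219] pointing down, gripper open.
Joint ranges: [-2.57, 2.57], [-0.35, 1.97], [-1.29, 1.29], [0.11, 2.56], [-1.05, 4.19], [0.11, 1.86], [-2.63, 2.63]. Speed limits (rad/s): [2.22, 2.22, 3.01, 3.01, 3.14, 3.14, 3.14].

INTERFACE

Orientations are given as a unit quaternion [x, y, z, w].
In Python, from workcell import arm, cams, spotter gives the robot as it stands.
- The arm moves only by the shell command python3 -m jog 'ROWS' [OPENING] [FORCE]. ROWS is JSON, a list of rows, each a list of 6 numbers: the shift along the tool's x, y, z each as a share of 0.8 m, from -1 to 1, then the turn, a rotation vector about the tool's x, y, z each as a share of 180 degrees, from -1 to 1. In form: [[tx, ty, tz, ax, ay, az], ...]. A call has 1 to 20 rows; each row is the pose to reach, as a shift and turn from the pose commanded when the call began, along the tool's axes at that moment, turning the shorter way round; what a row does not reach only later rows make up. A row lasts 1/12 s, in which the tool goes at most 41.7 mm and 7.16 degrees, less where a joint would pass 70% of its speed; a pose out of reach is approached as far as the arm can. A call with a number of a shift or a turn outside -1 to 1 is refused whole. A call with a gripper value outside its range is refused whole. OPENING is the opening, from 0 (shut) to 1 (fully open), set as the call begins (- or left out, the last holds). The fingers move at their own pace and stop on an object; FORCE is the grip in N (left out, the last holds). Time passes only in rows, so rows that repeat a pose let the fingers close. It gives the time, the measured TCP pose, the force, the opening and the grip force at its end, in the units of the state.
- arm.get_state(): the state, without advancing time (a new reading comes with each control period).
- cams.capture(name): name is "scene" or "top" or "wrist"; returns the picture (480x640x3 uint8, red, green, blue); there is no depth.
- cams.camera_info(name): a dict with "fx", "fy", "cx", "cy" (pixels), "R" (3x3) and "t" (3): a world point X has camera coordinates R X + t. Camera axes: x right, y down, z forward; pixel columns grow to the right and rows downward; lengths in m; the calibration is good to about 2 mm. A picture is of the moment at which its call begins: read the wrist's pose just before it. camera_info takes no time and is no camera call; for the wrist camera it gives the pose at the moment of the call.
- arm.job_done(): hands the job in; it is judged then, once.
Trained networks look in the newest picture that a camera, given by its name, has taken for a name from the list of things; names that differ only in an ending like _2 or _b are one class to them, and where a whole thing is asked for, a point or a joint stands for the part that bears it (a point fixed in the world has none). Each returns a list of dicts, best first, with "confidence" (0 to 1); they miss things now and then, are a little off and sometimes report something else, mostly with a low value. They report only what shows in the picture. A call takes as long as a camera call.
- spotter.trace(camera, thing): "mask" (480x640 bool, what is visible of it) and "location" ([column, row] in pixels, amid what is visible of it).
- spotter.landmark_of(camera, thing): "location" ([column, row] in pixels: a listed point, or the origin of a listed thing).
The state is a dict: "clock": time; "joint_positions": joint angles; "qd": joint speeds; "joint_torque": joint torques, N m; "tcp_pos": TCP position; "ee_rot": TCP orientation; "wrist_force": force on the tool from outside, world axes, zero at the start; "moment": the same for the moment, N m; "opening": finger opening in m; "grip_force": force on a finger pad.
Only numpy, scipy, OpenCV 4.12 (cv2) and the standard library are available. Lean on these libraries where they do the work, as an engineer would, in place of code of your own. Each camera call takes 0.05 s, during which the arm holds its last target. There are 200 camera calls.

TASK

Take the pair of nested lids by the inner lid's stem, slide them out of the slotted keeper on the pegboard stand still nested, and lower (do not drop) them together onto the open tablet tin until both are fully seated. Then take the outer lid by its collar, lift it alone about 10 cm straight up off the tin for wiping, and finish still holding it there, level: the inner lid must stay seated on the tin. Leave the tin standing where it is and do not disturb the bottle, dish or cup.

Things in the scene. Friction and masses are not known exactly. Their poses are not given: they have to be found in the camera images.
- stand: Fixed grey plastic pegboard stand with a lid keeper. Origin on the table under the slot's middle; x points into the keeper, y to the board, z up. Base plate 6 mm thick, x -60..65, y -70..149 mm. Keeper: side walls' inner faces at y = +-58, back wall's at x = 60; the nested lids stand on the base (z = 6), stem and collar sticking up through the slot.
- keeper_mouth (a point): Middle of the slot's open end, at stand (-30, 0, 33) mm, axes as the stand. Two overhanging plates, z 28..33, x -30..65, leave a slot 44 mm wide (y -22..22) open to -x, roughly to the robot. The outer lid's disc (104 mm) is caught under the plates, 6 mm free above it: they can be lifted only once their axis is beyond stand x = -84.
- board_top (a point): Middle of the pegboard's top edge, at stand (0, 135, 160) mm: an upright sheet, y 131..139, x -80..80, 160 mm high, beside the keeper; a magnifier and a pill spoon hang on its far (+y) face, reaching y = 159. The board may stand between keeper and tin.
- inner_lid: Inner lid, steel, 110 g, loose, round. Origin: centre of its underside, z up. Plug diameter 76, z 0..8 mm (lower edge chamfered 3); flange diameter 89, z 8..13; round stem diameter 14, z 13..68, up through the outer lid. Seated on the tin, its flange lies on the rim and its origin is 52 mm above the tin's.
- stem_top (a point): Top centre of the inner lid's stem, 68 mm above the inner lid's origin. The stem stands 30 mm above the outer lid's collar, to be gripped there; lifted by it, the inner lid carries the outer one, which just rests on its flange.
- outer_lid: Outer lid, aluminium, 100 g, loose, round. Origin: centre of its skirt's lower edge, z up. Skirt outer diameter 104, inner 98 mm, z 0..10; disc z 10..13 with a 17 mm hole; on it a collar (the grip). Nested, its origin is 3 mm above the inner lid's, its disc rests on the inner lid's flange, and the stem rises to z = 65 here.
- collar_top (a point): Centre of the top of the outer lid's collar, 35 mm above the outer lid's origin: an upright tube, outer diameter 30, inner 17 mm, 22 mm high above the disc (z 13..35 of the outer lid), open at the top, the stem passing through it.
- tin: Round aluminium tin, open at the top, some tablets inside, loose, about 0.45 kg. Outer diameter 90 mm, inner 83 mm, height 60 mm. Origin: centre of its underside. It stands on the table on one side of the robot, the stand on the other (either way round).
- bottle: Bystander: aluminium bottle with a black flip-top cap, diameter 64, height 178 mm; origin at the centre of its underside.
- dish: Bystander: round glass dish, diameter 110, height 32 mm; origin at the centre of its underside.
- cup: Bystander: smooth black ceramic cup, diameter 80, height 85 mm; origin at the centre of its underside.

How it is judged:
By the outcome, as a careful person would: the job done as asked, in the order asked, and still so for the second after the job is handed in, while the arm keeps its last pose, push and grip.
It also fails if it takes over 58 s, if anything falls off the work surface, if the arm or the gripper's body presses on something with over 40 N, if the wrist force passes 120 N, or if a joint passes its speed limit or range.

## Working session

There is one attempt and no reset: what is moved stays moved. The work goes in short steps, Python scripts to look and compute and a shell command to move; the robot and the scene stay as the last step left them, time stands still between calls to the robot, and variables do not carry over. Pictures are saved under pics/ and viewed, at most 10 in all, crops included, and the job is handed in when it is done.

```bash
mkdir -p pics; ls
cat > h.py <<'E'
import numpy as np, cv2
from scipy.spatial.transform import Rotation as Ro
from workcell import arm,cams,spotter
def snap(c,fn=None):
    im=cams.capture(c)
    if fn: cv2.imwrite('pics/'+fn,im[:,:,::-1])
    return im
def ray(info,px):
    R=np.array(info['R']);t=np.array(info['t'])
    d=R.T@np.array([(px[0]-info['cx'])/info['fx'],(px[1]-info['cy'])/info['fy'],1]);return -R.T@t,d/np.linalg.norm(d)
def onz(info,px,z):
    o,d=ray(info,px);return o+d*(z-o[2])/d[2]
def tri(obs):
    A=np.zeros((3,3));b=np.zeros(3)
    for i,p in obs:
        o,d=ray(i,p);M=np.eye(3)-np.outer(d,d);A+=M;b+=M@o
    X=np.linalg.solve(A,b)
    return X,[np.linalg.norm((np.eye(3)-np.outer(d,d))@(X-o)) for o,d in (ray(i,p) for i,p in obs)]
def proj(info,X):
    c=np.array(info['R'])@X+np.array(info['t']);return [info['fx']*c[0]/c[2]+info['cx'],info['fy']*c[1]/c[2]+info['cy']]
def row(dp,yaw=0):
    "world shift (m) -> tool shares"
    s=arm.get_state();R=Ro.from_quat(s['ee_rot']).as_matrix()
    return np.round(R.T@np.array(dp)/0.8,4)
E
cat > a.py <<'E'
from h import *
np.set_printoptions(precision=4,suppress=True)
for c in ['scene','top']:
    snap(c,c+'0.png')
I={c:cams.camera_info(c) for c in ['scene','top']}
for n in ['stand','keeper_mouth','board_top','stem_top','collar_top','inner_lid','outer_lid','tin','bottle','dish','cup']:
    ob=[]
    for c in I:
        r=spotter.landmark_of(c,n)
        print(n,c,[(np.round(q['location'],1).tolist(),round(q['confidence'],2)) for q in r[:2]])
        if r: ob.append((I[c],r[0]['location']))
    if len(ob)==2: X,e=tri(ob);print('   ',X,np.array(e))
s=arm.get_state();print(s['clock'],s['tcp_pos'],Ro.from_quat(s['ee_rot']).as_matrix(),s['opening'],s['wrist_force'])
for c in I: print(c,-np.array(I[c]['R']).T@I[c]['t'],I[c]['fx'])
E
python3 a.py
```

```text
pics
stand scene [([164.2, 335.6], 0.79)]
stand top [([432.7, 293.5], 0.88)]
    [ 0.5232 -0.2012 -0.0029] [0.0001 0.0001]
keeper_mouth scene [([144.7, 323.0], 0.91)]
keeper_mouth top [([442.4, 308.4], 0.79), ([231.2, 293.8], 0.31)]
    [ 0.4921 -0.2124  0.021 ] [0.0028 0.0028]
board_top scene [([196.2, 222.7], 0.95)]
board_top top [([380.3, 303.8], 0.56)]
    [ 0.5016 -0.0683  0.1533] [0.0005 0.0005]
stem_top scene [([147.8, 316.8], 0.67)]
stem_top top [([442.9, 294.6], 0.47)]
    [ 0.5182 -0.2075  0.066 ] [0.0001 0.0001]
collar_top scene [([155.1, 324.8], 0.61)]
collar_top top [([436.4, 295.2], 0.94)]
    [ 0.5177 -0.2025  0.032 ] [0.0014 0.0014]
inner_lid scene [([160.5, 336.2], 0.74)]
inner_lid top [([434.5, 297.7], 0.64), ([238.3, 176.9], 0.55)]
    [ 0.5147 -0.2053 -0.0097] [0.0007 0.0007]
outer_lid scene [([161.5, 332.2], 0.92), ([150.4, 315.6], 0.49)]
outer_lid top [([435.4, 295.5], 0.88)]
    [ 0.5195 -0.2031  0.0069] [0.0017 0.0017]
tin scene [([322.9, 195.2], 0.62), ([160.9, 332.9], 0.17)]
tin top [([239.8, 174.9], 0.7), ([230.8, 295.7], 0.6)]
    [0.6919 0.1278 0.2145] [0.0732 0.0732]
bottle scene [([291.6, 417.3], 0.9)]
bottle top [([414.4, 177.1], 0.93)]
    [ 0.7805 -0.1733  0.0011] [0.0004 0.0004]
dish scene [([426.7, 256.6], 0.59)]
dish top [([239.8, 176.4], 0.82)]
    [0.7935 0.2148 0.0029] [0.0025 0.0025]
cup scene [([371.3, 331.1], 0.64)]
cup top [([324.4, 174.0], 0.97)]
    [ 0.7952  0.0255 -0.0106] [0.0006 0.0006]
1.2 [0.2975 0.6612 0.2186] [[-0.9119  0.4103  0.0001]
 [ 0.4103  0.9119 -0.    ]
 [-0.0001  0.     -1.    ]] 0.0931348307725881 [-0.6608 -0.0934 -0.5046]
scene [ 0.9336 -0.3218  0.6998] 448.0565194569394
top [0.4833 0.0549 1.2192] 563.207811553672
```

View pics/scene0.png

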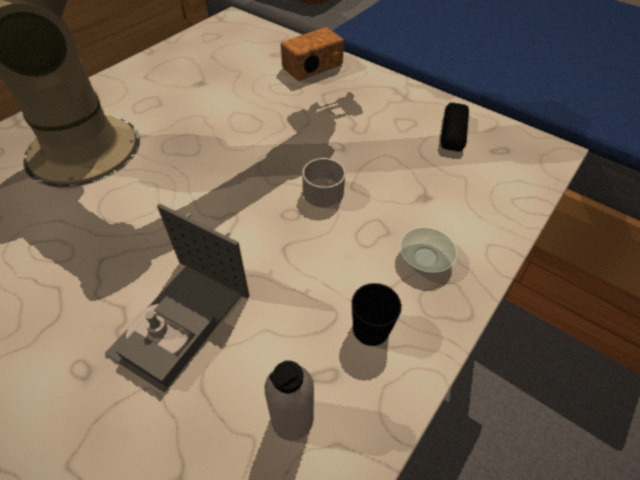

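View pics/top0.png

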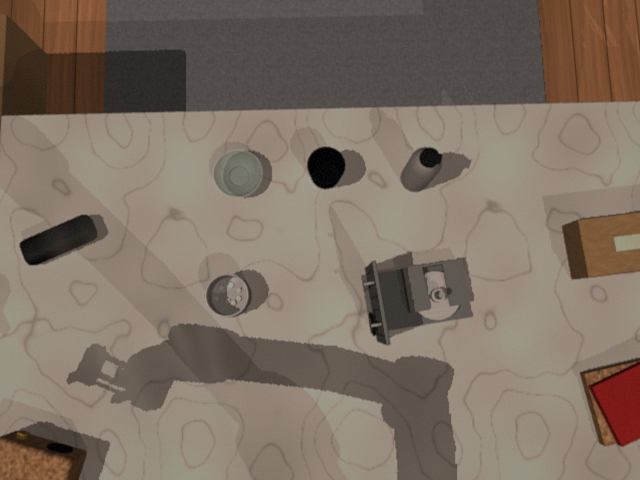

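```bash
cat > b.py <<'E'
from h import *
np.set_printoptions(precision=4,suppress=True)
for c in ['scene','top']: snap(c)
I={c:cams.camera_info(c) for c in ['scene','top']}
t=I['top'];print('tin origin cand', onz(t,[230.8,295.7],0), onz(t,[230.8,295.7],.06))
for c in I:
  for n in ['tin','inner_lid','stand','bottle','cup','dish']:
    for r in spotter.trace(c,n)[:2]:
        ys,xs=np.where(r['mask']);print(c,n,round(r['confidence'],2),np.round(r['location'],1),xs.min(),xs.max(),ys.min(),ys.max())
print(arm.get_state()['clock'])
for c,ax in I.items(): pass
S=np.array([0.5232,-0.2012,0]);
E
python3 b.py
```

```text
tin origin cand [0.5292 0.235  0.    ] [0.527  0.2262 0.06  ]
scene tin 0.73 [322.8 185.3] 302 344 158 207
scene inner_lid 0.66 [153.2 319.9] 145 159 311 328
scene stand 0.8 [189.5 298.9] 105 248 204 391
scene bottle 0.95 [291.1 396.2] 264 313 360 440
scene cup 0.77 [376.1 313.2] 351 400 283 345
scene dish 0.93 [427.8 248.2] 399 456 227 273
top tin 0.84 [228.2 294.7] 204 252 273 317
top stand 0.96 [403.4 298.3] 362 471 261 344
top bottle 0.59 [418.6 167. ] 400 441 149 191
top cup 0.83 [324.  166.4] 307 344 148 188
top cup 0.56 [433.3 300.8] 419 457 272 320
1.9
```

Scene: tin at (323,185) in the scene view and (228,295) in the top view. The keeper stand with its board is at (165,330) and (433,293), with the board between the keeper and the tin. Next I hover over the tin, turning the closing line onto the stand's x axis.

```bash
python3 -m jog '[[-0.483,-0.3735,-0.1,0,0,0.314],[-0.483,-0.3735,-0.1,0,0,0.314],[-0.483,-0.3735,-0.1,0,0,0.314],[-0.483,-0.3735,-0.1,0,0,0.314],[-0.483,-0.3735,-0.1,0,0,0.314],[-0.483,-0.3735,-0.1,0,0,0.314],[-0.483,-0.3735,-0.1,0,0,0.314],[-0.483,-0.3735,-0.1,0,0,0.314],[-0.483,-0.3735,-0.1,0,0,0.314],[-0.483,-0.3735,-0.1,0,0,0.314],[-0.483,-0.3735,-0.1,0,0,0.314],[-0.483,-0.3735,-0.1,0,0,0.314],[-0.483,-0.3735,-0.1,0,0,0.314],[-0.483,-0.3735,-0.1,0,0,0.314],[-0.483,-0.3735,-0.1,0,0,0.314],[-0.483,-0.3735,-0.1,0,0,0.314],[-0.483,-0.3735,-0.1,0,0,0.314],[-0.483,-0.3735,-0.1,0,0,0.314]]' 0.6 10
cat > c.py <<'E'
from h import *
import sys
np.set_printoptions(precision=4,suppress=True)
s=arm.get_state();i=cams.camera_info('wrist');snap('wrist',sys.argv[1])
print(s['tcp_pos'],s['clock'],'cam',-np.array(i['R']).T@i['t'],np.array(i['R'])[2],np.degrees(np.arctan2(*Ro.from_quat(s['ee_rot']).as_matrix()[[1,0],1])))
for a in sys.argv[2:]:
    n,z=a.split(':')
    for r in spotter.landmark_of('wrist',n)[:2]: print(n,np.round(r['location'],1),round(r['confidence'],2),onz(i,r['location'],float(z)))
    if n=='tin':
      for r in spotter.trace('wrist',n)[:2]:
        m=r['mask'].astype('uint8');c=max(cv2.findContours(m,0,1)[0],key=cv2.contourArea);e=cv2.fitEllipse(c)
        print('trace',r['confidence'],e,cv2.boundingRect(c),onz(i,e[0],.06))
E
python3 c.py w1.png tin:0
```

```text
clock: 3.4
tcp_pos: [0.5266, 0.2315, 0.2983]
ee_rot: [0.647, 0.763, -0.0, -0.0]
wrist_force: [-0.2, 0.5, -0.2]
opening: 0.0563
grip_force: 0.0
[0.5266 0.2315 0.2983] 3.4 cam [0.5145 0.3078 0.4655] [ 0.0454 -0.2779 -0.9595] 9.389203744816431
tin [326.5 194.7] 0.73 [0.5329 0.2318 0.    ]
```

View pics/w1.png

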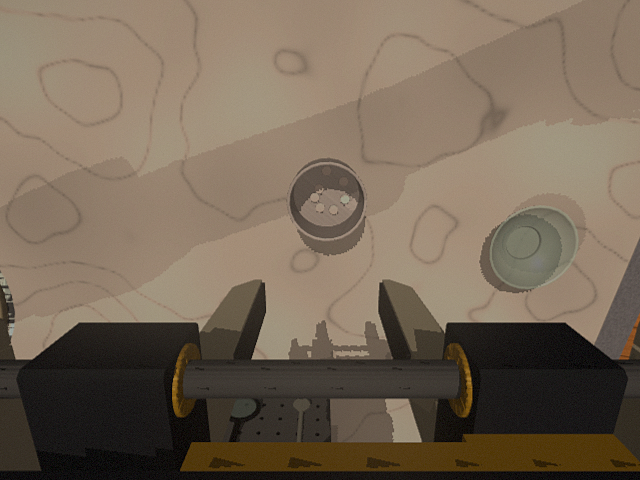

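The tin's rim spans about columns 288–366 and rows 158–240, with no obstacles over it; the dish is at (535,248). Next: fit the rim circle in all three views.

```bash
cat > rim.py <<'E'
from h import *
from scipy.optimize import minimize
from scipy.ndimage import map_coordinates
np.set_printoptions(precision=4,suppress=True)
a=np.linspace(0,2*np.pi,120,endpoint=False)
def fit(im,i,x0,z,rads,rng=.012):
    g=cv2.GaussianBlur(cv2.cvtColor(im,cv2.COLOR_RGB2GRAY),(0,0),1.0).astype(float)
    G=np.hypot(cv2.Sobel(g,cv2.CV_64F,1,0),cv2.Sobel(g,cv2.CV_64F,0,1))
    def f(p):
        v=0
        for r in rads:
            P=np.array([proj(i,np.array([p[0]+r*np.cos(t),p[1]+r*np.sin(t),z])) for t in a])
            v+=np.minimum(map_coordinates(G,[P[:,1],P[:,0]],order=1),60).mean()
        return -v
    b=min(((f([x0[0]+u,x0[1]+w]),x0[0]+u,x0[1]+w) for u in np.arange(-rng,rng+1e-6,.002) for w in np.arange(-rng,rng+1e-6,.002)))
    m=minimize(f,b[1:],method='Nelder-Mead',options=dict(initial_simplex=np.array(b[1:])+[[0,0],[.001,0],[0,.001]]))
    return m.x,-m.fun
E
python3 - <<'E'
from rim import *
for c,fn in [('wrist','w1'),('top','top0'),('scene','scene0')]:
    im=cv2.imread(f'pics/{fn}.png')[:,:,::-1].copy();i=cams.camera_info(c)
    print(c,fit(im,i,[.529,.23],.06,[.045,.0415]),fit(im,i,[.529,.23],.06,[.045]),proj(i,np.array([.53,.23,.06])))
E
```

```text
wrist (array([0.531 , 0.2323]), np.float64(108.74811661991583)) (array([0.5309, 0.2321]), np.float64(49.027654279911935)) [np.float64(323.99992224492337), np.float64(204.10389517230143)]
top (array([0.5287, 0.2355]), np.float64(118.11041729146181)) (array([0.5279, 0.2335]), np.float64(59.918290653343554)) [np.float64(228.92385184549636), np.float64(294.2633679023853)]
scene (array([0.5351, 0.228 ]), np.float64(118.95428819655748)) (array([0.5354, 0.2286]), np.float64(59.628866844095064)) [np.float64(322.25008843623), np.float64(172.32199705279288)]
```

```bash
python3 -m jog '[[-0.54,-0.104,0,0,0,0],[-0.54,-0.104,0,0,0,0],[-0.54,-0.104,0,0,0,0],[-0.54,-0.104,0,0,0,0],[-0.54,-0.104,0,0,0,0],[-0.54,-0.104,0,0,0,0],[-0.54,-0.104,0,0,0,0],[-0.54,-0.104,0,0,0,0],[-0.54,-0.104,0,0,0,0],[-0.54,-0.104,0,0,0,0],[-0.54,-0.104,0,0,0,0],[-0.54,-0.104,0,0,0,0],[-0.54,-0.104,0,0,0,0],[-0.54,-0.104,0,0,0,0],[-0.54,-0.104,0,0,0,0]]'
python3 c.py w2.png stand:0 keeper_mouth:.033 board_top:.16 stem_top:.074 collar_top:.044 inner_lid:.006 outer_lid:.009
```

```text
clock: 4.8
tcp_pos: [0.5149, -0.208, 0.2985]
ee_rot: [0.647, 0.763, 0.0, -0.0]
wrist_force: [1.4, -0.4, -0.6]
opening: 0.056
grip_force: 0.0
[ 0.5149 -0.208   0.2985] 4.8 cam [ 0.5028 -0.1317  0.4657] [ 0.0457 -0.2772 -0.9597] 9.383264097853687
stem_top [327.5 202.5] 0.79 [ 0.5209 -0.2035  0.074 ]
collar_top [328.7 198.6] 0.8 [ 0.5229 -0.2043  0.044 ]
inner_lid [328.2 192.6] 0.53 [ 0.5228 -0.2034  0.006 ]
outer_lid [327.6 196.7] 0.92 [ 0.5228 -0.2082  0.009 ]
```

View pics/w2.png

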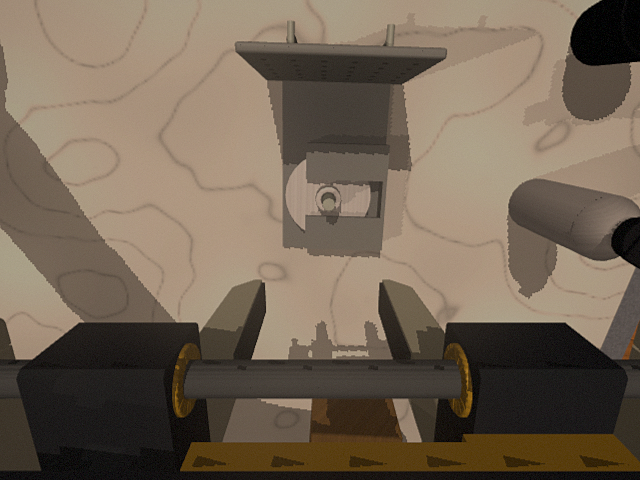

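Run:
```python
from rim import *
for c,fn in [('wrist','w2'),('top','top0'),('scene','scene0')]:
    im=cv2.imread(f'pics/{fn}.png')[:,:,::-1].copy();i=cams.camera_info(c)
    print(c,'stem',fit(im,i,[.515,-.206],.074,[.007]),'collar',fit(im,i,[.515,-.206],.044,[.015]))
```

```text
wrist stem (array([ 0.5222, -0.2076]), np.float64(59.314151807617996)) collar (array([ 0.5233, -0.2054]), np.float64(52.4706063744776))
top stem (array([ 0.5162, -0.1935]), np.float64(60.0)) collar (array([ 0.523 , -0.2024]), np.float64(55.680901660826095))
scene stem (array([ 0.5228, -0.2045]), np.float64(55.98892343021166)) collar (array([ 0.5238, -0.2037]), np.float64(59.35738243145787))
```

The stem top is at about (328,202), and the slot opens to image left. The board's top edge runs from about (237,44) to (446,49). I'll compute the stand's yaw from these edges.

Run:
```python
from h import *
i=cams.camera_info('wrist')
def y(p,q,z):
    a,b=onz(i,p,z),onz(i,q,z);d=b-a;print(a,b,np.linalg.norm(d),np.degrees(np.arctan2(d[1],d[0])))
y([237,43],[446,48],.16);y([238,54],[443,57],.16)
im=cv2.imread('pics/w2.png')
cv2.imwrite('pics/c2.png',cv2.resize(im[130:270,260:430],None,fx=4.5,fy=4.2,interpolation=cv2.INTER_CUBIC)[:600])
```

```text
[ 0.42982386 -0.0807754   0.16      ] [ 0.58526982 -0.05881713  0.16      ] 0.15698921213819161 8.0403917220235
[ 0.43129654 -0.08812095  0.16      ] [ 0.5846005  -0.06516826  0.16      ] 0.15501267904545168 8.51508255383147
```

View pics/c2.png

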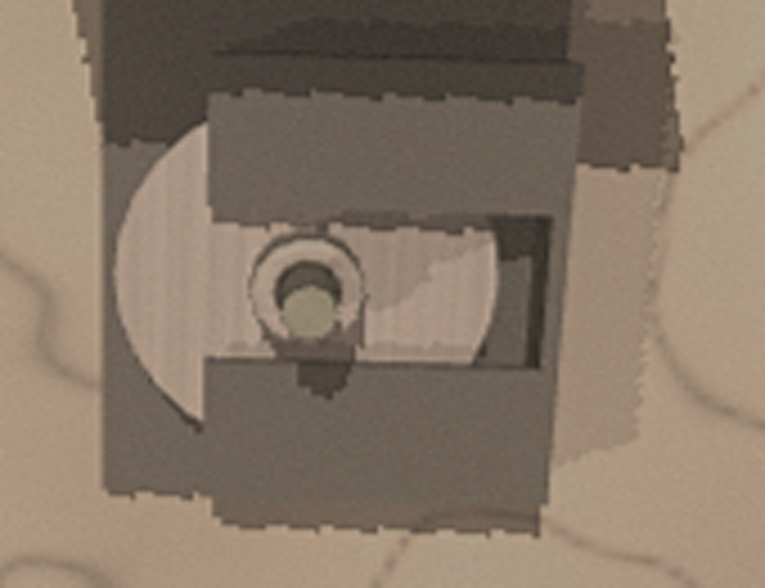

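```bash
python3 -m jog '[[0.002,0.0104,0.248,0,0,-0.005],[0.002,0.0104,0.248,0,0,-0.005],[0.002,0.0104,0.248,0,0,-0.005],[0.002,0.0104,0.248,0,0,-0.005],[0.002,0.0104,0.248,0,0,-0.005],[0.002,0.0104,0.248,0,0,-0.005],[0.002,0.0104,0.248,0,0,-0.005],[0.002,0.0104,0.248,0,0,-0.005]]'
python3 c.py w3.png stem_top:.074 collar_top:.044
python3 - <<'E'
from rim import *
im=cv2.imread('pics/w3.png')[:,:,::-1].copy();i=cams.camera_info('wrist')
print('stem',fit(im,i,[.522,-.205],.074,[.007],.006),'collar',fit(im,i,[.522,-.205],.044,[.015],.006))
E
```

```text
clock: 5.87
tcp_pos: [0.5232, -0.2074, 0.1017]
ee_rot: [0.642, 0.767, 0.0, 0.001]
wrist_force: [0.5, 0.6, 0.4]
opening: 0.056
grip_force: 0.0
[ 0.5232 -0.2074  0.1017] 5.8667 cam [ 0.5098 -0.1311  0.2688] [ 0.0507 -0.2778 -0.9593] 10.125406297572964
stem_top [317.6 271.1] 0.87 [ 0.5212 -0.2067  0.074 ]
collar_top [323.8 254.9] 0.87 [ 0.5249 -0.2066  0.044 ]
stem (array([ 0.5224, -0.2057]), np.float64(59.93389743330764)) collar (array([ 0.5235, -0.2052]), np.float64(48.42923833137857))
```

View pics/w3.png

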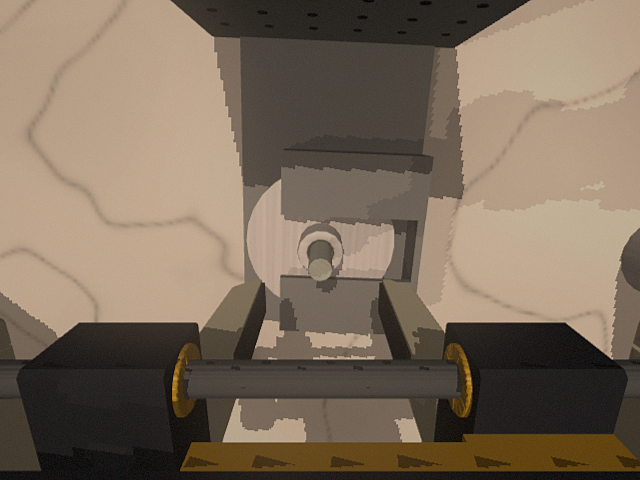

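The stem top is at (320,269), midway between the fingers (265 to 379). I'll go down, then close.

```bash
python3 -m jog '[[0.002,-0.001,0.02,0,0,0.0095],[0.002,-0.001,0.04,0,0,0.0095],[0.002,-0.001,0.055,0,0,0.0095],[0.002,-0.001,0.0645,0,0,0.0095],[0.002,-0.001,0.0645,0,0,0.0095],[0.002,-0.001,0.0645,0,0,0.0095]]' && python3 -m jog '[[0,0,0,0,0,0],[0,0,0,0,0,0],[0,0,0,0,0,0],[0,0,0,0,0,0],[0,0,0,0,0,0],[0,0,0,0,0,0],[0,0,0,0,0,0],[0,0,0,0,0,0]]' 0 35
```

```text
clock: 6.52
tcp_pos: [0.5219, -0.2054, 0.0494]
ee_rot: [0.653, 0.757, 0.0, 0.0]
wrist_force: [0.7, 0.1, 0.4]
opening: 0.0562
grip_force: 0.0
clock: 7.18
tcp_pos: [0.5216, -0.2053, 0.0486]
ee_rot: [0.653, 0.757, 0.0, 0.0]
wrist_force: [-0.1, -0.6, 0.1]
opening: 0.0133
grip_force: 35.0
```

```bash
python3 -m jog '[[0,0,-0.0032,0,0,0],[0,0,-0.0032,0,0,0],[0,-0.01,-0.0032,0,0,0],[0,-0.02,-0.0032,0,0,0],[0,-0.03,-0.0032,0,0,0],[0,-0.04,-0.0032,0,0,0]]' && python3 -m jog '[[0,-0.01,0,0,0,0],[0,-0.02,0,0,0,0],[0,-0.03,0,0,0,0],[0,-0.04,0,0,0,0],[0,-0.05,0,0,0,0],[0,-0.06,0,0,0,0],[0,-0.07,0,0,0,0],[0,-0.08,0,0,0,0],[0,-0.08,0,0,0,0],[0,-0.08,0,0,0,0]]'
python3 - <<'E'
from h import *
snap('scene','s3.png');s=arm.get_state();print(s['wrist_force'],s['moment'],s['opening'])
im=cv2.imread('pics/s3.png');cv2.imwrite('pics/s3c.png',cv2.resize(im[200:420,20:300],None,fx=2.5,fy=2.5))
E
```

```text
clock: 7.68
tcp_pos: [0.4884, -0.2101, 0.0512]
ee_rot: [0.653, 0.757, -0.0, -0.0]
wrist_force: [-0.7, -0.1, -2.2]
opening: 0.0131
grip_force: 35.0
clock: 8.52
tcp_pos: [0.4262, -0.2196, 0.0513]
ee_rot: [0.653, 0.757, 0.0, -0.0]
wrist_force: [0.1, -0.1, -2.3]
opening: 0.0133
grip_force: 35.0
[ 0.93684142  0.21638617 -2.53489726] [-1.07321547e-01  6.43470171e-05 -1.23577204e-02] 0.013311035586174486
```

View pics/s3c.png

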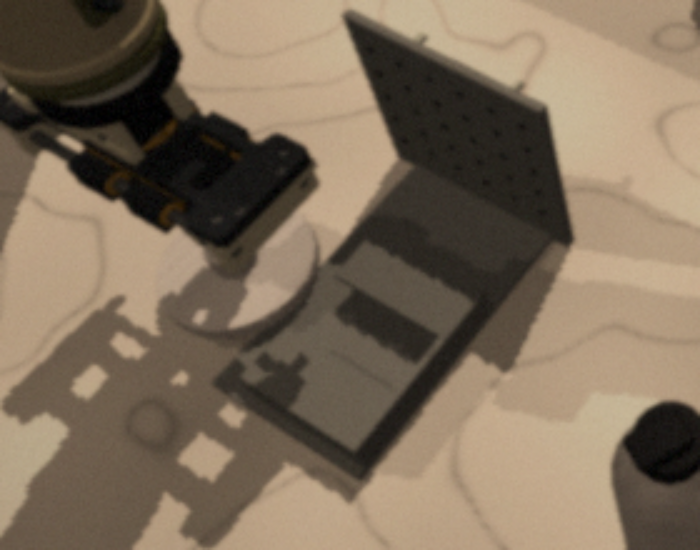

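Lids are clear of the keeper, still nested and level, with about 2.3 N on the wrist. Lift straight up, then cross over the board.

```bash
python3 -m jog '[[0,0,-0.01,0,0,0],[0,0,-0.03,0,0,0],[0,0,-0.055,0,0,0],[0,0,-0.08,0,0,0],[0,0,-0.11,0,0,0],[0,0,-0.14,0,0,0],[0,0,-0.17,0,0,0],[0,0,-0.2,0,0,0],[0,0,-0.225,0,0,0],[0,0,-0.245,0,0,0],[0,0,-0.26,0,0,0],[0,0,-0.265,0,0,0],[0,0,-0.265,0,0,0]]' && python3 -m jog '[[0.01,0.004,0,0,0,0],[0.03,0.012,0,0,0,0],[0.055,0.022,0,0,0,0],[0.085,0.034,0,0,0,0],[0.12,0.047,0,0,0,0],[0.155,0.061,0,0,0,0],[0.19,0.075,0,0,0,0],[0.225,0.089,0,0,0,0],[0.26,0.103,0,0,0,0],[0.295,0.117,0,0,0,0],[0.33,0.131,0,0,0,0],[0.365,0.145,0,0,0,0],[0.4,0.159,0,0,0,0],[0.435,0.172,0,0,0,0],[0.465,0.184,0,0,0,0],[0.49,0.194,0,0,0,0],[0.51,0.202,0,0,0,0],[0.525,0.208,0,0,0,0],[0.535,0.211,0,0,0,0],[0.539,0.2125,0,0,0,0]]'
python3 - <<'E'
from rim import *
s=arm.get_state();print(s['tcp_pos'],s['wrist_force'],s['opening'],Ro.from_quat(s['ee_rot']).as_rotvec())
im=snap('wrist','w5.png');i=cams.camera_info('wrist')
p=s['tcp_pos'];print('disc',fit(im,i,p[:2],p[2]-.0426+.016,[.052],.006),'tin',fit(im,i,[.531,.232],.06,[.045],.008))
for c in ['wrist','top']: 
    if c=='top': im=snap('top')
    i=cams.camera_info(c)
    for n,z in [('tin',0),('stem_top',p[2]+.0254),('collar_top',p[2]-.0046),('outer_lid',p[2]-.0396)]:
        for r in spotter.landmark_of(c,n)[:1]: print(c,n,r['confidence'],onz(i,r['location'],z))
print(fit(im,cams.camera_info('top'),p[:2],p[2]-.0426+.016,[.052],.006))
E
```

```text
clock: 9.65
tcp_pos: [0.427, -0.2193, 0.2643]
ee_rot: [0.653, 0.757, 0.001, 0.001]
wrist_force: [-0.2, -0.7, -2.8]
opening: 0.0133
grip_force: 35.0
clock: 11.32
tcp_pos: [0.5311, 0.233, 0.2626]
ee_rot: [0.653, 0.758, -0.0, -0.0]
wrist_force: [-0.0, -0.5, -2.3]
opening: 0.013
grip_force: 35.0
[0.5311 0.233  0.2626] [-0.0177 -0.4912 -2.3242] 0.013005604542154589 [-2.0507 -2.3796  0.0014]
disc (array([0.5315, 0.2331]), np.float64(39.33726447911875)) tin (array([0.535 , 0.2321]), np.float64(30.118001722161146))
wrist stem_top 0.65 [0.5303 0.2317 0.288 ]
wrist collar_top 0.9 [0.5325 0.2324 0.258 ]
wrist outer_lid 0.76 [0.5317 0.2316 0.223 ]
top tin 0.61 [0.5316 0.2361 0.    ]
top collar_top 0.88 [0.5296 0.2338 0.258 ]
top outer_lid 0.9 [0.5249 0.2331 0.223 ]
(array([0.5301, 0.2293]), np.float64(40.93211520544152))
```

View pics/w5.png

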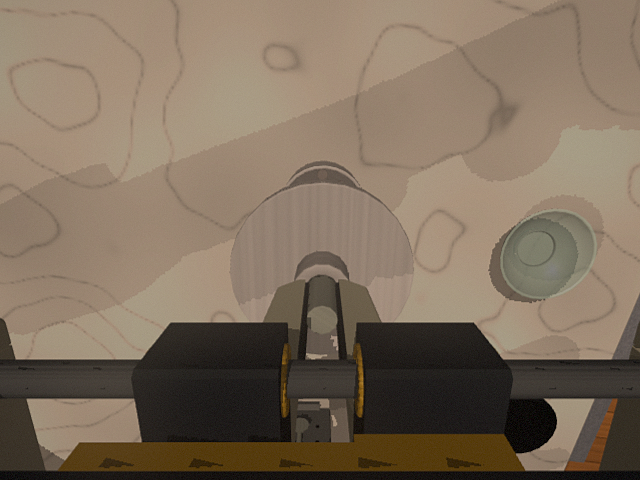

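The lids are level at (322,260), with the tin's rim visible behind them at (325,175). Lower to about 15 mm above the rim and check.

```bash
python3 -m jog '[[0,0,0.01,0,0,0],[0,0,0.03,0,0,0],[0,0,0.055,0,0,0],[0,0,0.08,0,0,0],[0,0,0.105,0,0,0],[0,0,0.13,0,0,0],[0,0,0.15,0,0,0],[0,0,0.165,0,0,0],[0,0,0.175,0,0,0],[0,0,0.178,0,0,0],[0,0,0.178,0,0,0],[0,0,0.178,0,0,0]]'
python3 - <<'E'
from rim import *
s=arm.get_state();p=s['tcp_pos'];print(p,s['wrist_force'])
for c in ['scene','wrist','top']:
    im=snap(c,c[0]+'6.png');i=cams.camera_info(c)
    print(c,'disc',fit(im,i,p[:2],p[2]-.0426+.016,[.052],.006))
    if c=='scene':
        print(fit(im,i,[.5351,.228],.0,[.045],.004), fit(cv2.imread('pics/scene0.png')[:,:,::-1].copy(),i,[.5351,.228],0,[.045],.004))
        u,v=map(int,proj(i,p));print(u,v);cv2.imwrite('pics/s6c.png',cv2.resize(im[v-70:v+70,u-90:u+90,::-1],None,fx=4,fy=4,interpolation=cv2.INTER_CUBIC))
E
```

```text
clock: 12.82
tcp_pos: [0.5317, 0.2321, 0.1212]
ee_rot: [0.653, 0.757, 0.0, 0.0]
wrist_force: [0.6, 0.0, -2.3]
opening: 0.013
grip_force: 35.0
[0.5317 0.2321 0.1212] [ 0.6352  0.0035 -2.3095]
scene disc (array([0.5314, 0.2315]), np.float64(50.09708861458674))
(array([0.5305, 0.2344]), np.float64(51.70319061109777)) (array([0.5303, 0.2325]), np.float64(53.088671130671614))
324 149
wrist disc (array([0.5321, 0.2324]), np.float64(34.24589873873653))
top disc (array([0.5285, 0.2366]), np.float64(39.15805535583164))
```

View pics/s6c.png

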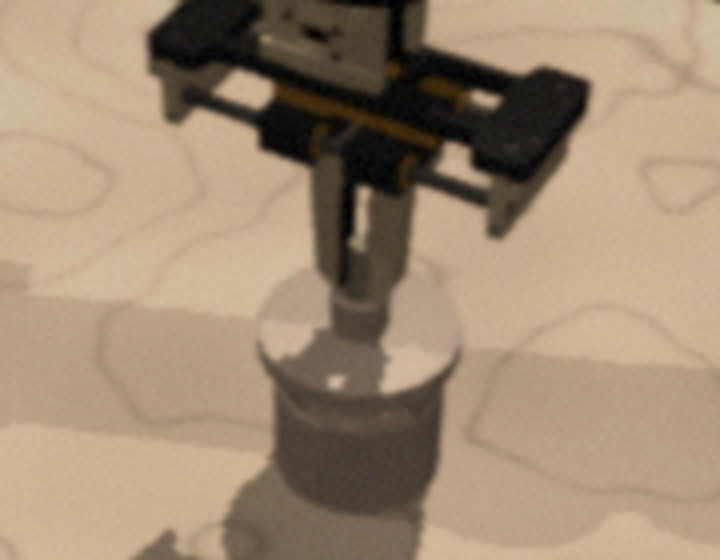

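Lid disc (col 360) sits over the tin (273–441) within about 1 mm in every view. Lower gently and watch the force.

```bash
python3 -m jog '[[0,-0.0005,0.004,0,0,0],[0,-0.0005,0.008,0,0,0],[0,-0.0005,0.012,0,0,0],[0,-0.0005,0.016,0,0,0],[0,-0.0005,0.019,0,0,0],[0,-0.0005,0.022,0,0,0],[0,-0.0005,0.024,0,0,0],[0,-0.0005,0.026,0,0,0],[0,-0.0005,0.028,0,0,0],[0,-0.0005,0.028,0,0,0]]'; python3 -c "
from h import *;s=arm.get_state();print(s['wrist_force'],s['moment'])"
```

```text
clock: 13.8
tcp_pos: [0.5309, 0.232, 0.0981]
ee_rot: [0.653, 0.757, -0.0, -0.0]
wrist_force: [-0.3, -0.1, -2.4]
opening: 0.0131
grip_force: 35.0
[-0.31046875 -0.12530144 -2.41040026] [-0.09902008  0.02290518  0.06342362]
```

```bash
python3 -m jog '[[0,0,0.001,0,0,0],[0,0,0.002,0,0,0],[0,0,0.0025,0,0,0],[0,0,0.003,0,0,0],[0,0,0.0035,0,0,0],[0,0,0.004,0,0,0],[0,0,0.004,0,0,0],[0,0,0.004,0,0,0]]'; python3 -m jog '[[0,0,0.0005,0,0,0],[0,0,0.001,0,0,0],[0,0,0.001,0,0,0],[0,0,0.001,0,0,0]]'
```

```text
clock: 14.47
tcp_pos: [0.531, 0.2321, 0.0952]
ee_rot: [0.653, 0.757, 0.0, 0.0]
wrist_force: [0.5, -0.6, -2.1]
opening: 0.0134
grip_force: 35.0
clock: 14.8
tcp_pos: [0.5311, 0.2321, 0.0946]
ee_rot: [0.653, 0.757, 0.0, 0.0]
wrist_force: [-0.5, 0.5, 1.5]
opening: 0.0129
grip_force: 35.0
```

```bash
python3 -m jog '[[0,0,0.0006,0,0,0],[0,0,0.0006,0,0,0]]'; python3 -m jog '[[0,0,0,0,0,0],[0,0,0,0,0,0],[0,0,0,0,0,0],[0,0,0,0,0,0],[0,0,0,0,0,0],[0,0,0,0,0,0]]' 0.6 15
python3 - <<'E'
from rim import *
s=arm.get_state();p=s['tcp_pos'];print(p,s['wrist_force'],s['opening'])
for c in ['scene','wrist']:
    im=snap(c,c[0]+'7.png');i=cams.camera_info(c)
    print(c,'disc',fit(im,i,p[:2],.068,[.052],.006),'collar',fit(im,i,p[:2],.090,[.015],.006),'stem',fit(im,i,p[:2],.120,[.007],.006))
im=cv2.imread('pics/s7.png');w=cv2.imread('pics/w7.png')
a=cv2.resize(im[110:220,260:390],(400,338),interpolation=cv2.INTER_CUBIC);b=cv2.resize(w[140:400,180:460],(364,338))
cv2.imwrite('pics/m7.png',np.hstack([a,b]))
E
```

```text
clock: 14.97
tcp_pos: [0.5311, 0.2321, 0.0946]
ee_rot: [0.653, 0.757, 0.0, 0.0]
wrist_force: [-2.1, -0.4, 8.1]
opening: 0.013
grip_force: 35.0
clock: 15.47
tcp_pos: [0.531, 0.232, 0.0938]
ee_rot: [0.653, 0.757, -0.0, 0.0]
wrist_force: [0.5, 0.5, -1.0]
opening: 0.0488
grip_force: 0.0
[0.531  0.232  0.0938] [ 0.4775  0.4743 -1.0023] 0.04880515980649427
scene disc (array([0.5299, 0.2291]), np.float64(48.72584629289435)) collar (array([0.5303, 0.2411]), np.float64(60.0)) stem (array([0.529, 0.228]), np.float64(60.0))
wrist disc (array([0.5312, 0.2322]), np.float64(33.08038429013183)) collar (array([0.5314, 0.2318]), np.float64(48.08747063122894)) stem (array([0.5312, 0.2317]), np.float64(58.07487968498738))
```

View pics/m7.png

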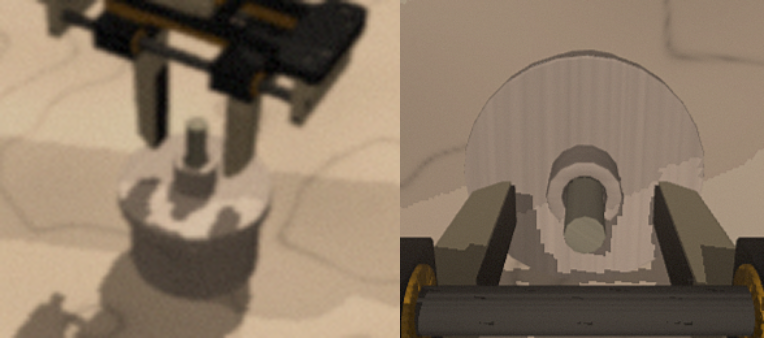

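The lids are seated level on the tin, with collar and stem centred between the fingers. Go down onto the collar and grip.

```bash
python3 -m jog '[[0,0,0.005,0,0,0],[0,0,0.012,0,0,0],[0,0,0.019,0,0,0],[0,0,0.025,0,0,0],[0,0,0.028,0,0,0],[0,0,0.028,0,0,0],[0,0,0.028,0,0,0]]' && python3 -m jog '[[0,0,0,0,0,0],[0,0,0,0,0,0],[0,0,0,0,0,0],[0,0,0,0,0,0],[0,0,0,0,0,0],[0,0,0,0,0,0],[0,0,0,0,0,0]]' 0 20; python3 -c "
from h import *;s=arm.get_state();print(s['wrist_force'],s['moment'])"
```

```text
clock: 16.15
tcp_pos: [0.5309, 0.2319, 0.0712]
ee_rot: [0.653, 0.757, -0.0, -0.0]
wrist_force: [-0.6, -0.1, -0.4]
opening: 0.0557
grip_force: 0.0
clock: 16.73
tcp_pos: [0.5311, 0.2321, 0.0717]
ee_rot: [0.653, 0.757, 0.0, 0.0]
wrist_force: [-1.4, -0.6, 2.2]
opening: 0.0289
grip_force: 20.0
[-1.40714894 -0.63834213  2.24988616] [-0.05262873  0.06183053  0.01902445]
```

```bash
python3 -m jog '[[0,0,-0.002,0,0,0],[0,0,-0.005,0,0,0],[0,0,-0.01,0,0,0],[0,0,-0.017,0,0,0],[0,0,-0.025,0,0,0],[0,0,-0.034,0,0,0],[0,0,-0.044,0,0,0],[0,0,-0.054,0,0,0],[0,0,-0.064,0,0,0],[0,0,-0.074,0,0,0],[0,0,-0.084,0,0,0],[0,0,-0.094,0,0,0],[0,0,-0.104,0,0,0],[0,0,-0.112,0,0,0],[0,0,-0.119,0,0,0],[0,0,-0.124,0,0,0],[0,0,-0.126,0,0,0],[0,0,-0.126,0,0,0],[0,0,-0.126,0,0,0],[0,0,-0.126,0,0,0]]'
python3 - <<'E'
from h import *
s=arm.get_state();print(s['tcp_pos'],s['wrist_force'],s['moment'])
im=snap('scene','s8.png');w=snap('top')
a=cv2.resize(im[80:220,245:405,::-1],None,fx=4,fy=4,interpolation=cv2.INTER_CUBIC)
cv2.imwrite('pics/s8c.png',a)
E
```

```text
clock: 18.4
tcp_pos: [0.5308, 0.232, 0.172]
ee_rot: [0.653, 0.757, -0.0, -0.0]
wrist_force: [-0.0, 0.1, -1.0]
opening: 0.0285
grip_force: 20.0
[0.53080772 0.23196829 0.17195682] [-0.01189716  0.090113   -0.95210807] [-0.02308059  0.08973466  0.02261956]
```

View pics/s8c.png

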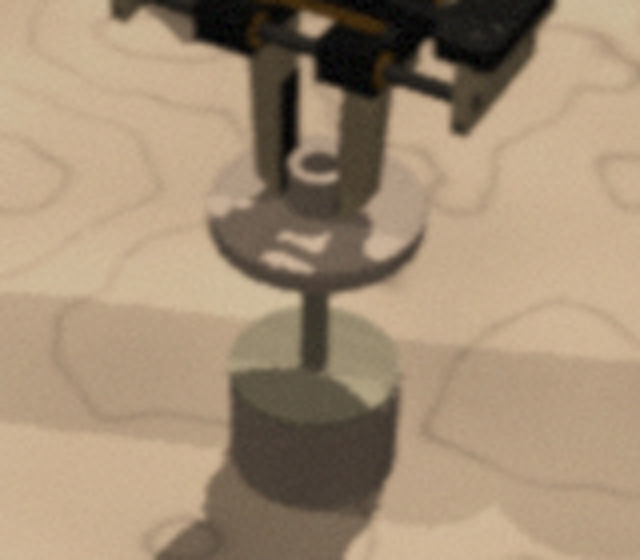

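The outer lid is held level 10 cm up at crop (317,215), with 1.0 N on the wrist. The inner lid is seated on the tin at (315,365).

```bash
python3 -c "
from workcell import arm;print(arm.job_done())"
```

```text
the job is handed in; nothing more can be done
None
```

The job is handed in after about 18.5 s of the 58 s allowed: both lids were seated on the tin, and the arm is holding the outer lid alone, level and 10 cm up, with the inner lid still seated.

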